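# Reset the hydrogen interlock with its key

### The job

Take the key with the flat rectangular bow out of the key block, push it fully home into the lock on the interlock box, turn it clockwise to its stop and then back home, and withdraw it. Hang it back upright in the empty place of the key block and let go. The lock is clamped somewhere along its strip, so feel for the keyway with a light touch, never force the key, and leave everything else where it is.

Things in the scene. Friction and masses are not known exactly. Their poses are not given: they have to be found in the camera images.
- key_grip (a point): Centre of the bow (grip) of the steel key to use: flat rectangular bow 28 wide (its x) x 10 thick (its y) x 30 tall (z up), pinched across the 10 mm. Below it a shank of diameter 5 with a round collar, diameter 20, 4 thick, its underside 30 mm below this point. The key hangs in the key block by the collar. The keys with a disc bow or T bar are not used. Mass about 45 g.
- key: The same key; origin at the centre of its flat lower end, 47 mm below the bow's centre, z up. The lowest 8 mm is a bit 14 wide (x) x 4 thick (y). A half turn about z changes nothing.
- holder: White key block, fixed, 52 (its x) x 170 (its y) x 30 tall; origin at the centre of its underside. In its top three places at y = -55, 0, +55 mm, each 10 (x) x 20 (y) mm, 22 deep; the keys' wide faces look along its x. Which key is where varies. The key goes back into the place it came from (the empty one), collar resting on the block, bow centre 60 mm above the table.
- interlock: White interlock box, fixed, 150 (its x) x 200 (its y) x 60 tall, origin at the centre of its underside. On top a steel lock head 44 x 44 x 25 tall, clamped firmly somewhere along a strip that runs along the box's y. More than 60 N of contact force between key and lock (all their contacts together) damages it: a touch of 4 to 7 N, and at the stop a moment of 0.1 N m, are plenty.
- strip_mark (a point): Mark scribed at one end of the strip, but given at the height of the lock's flat top face (85 mm above the table), axes as the box. The keyway's centre is at x = 0 and some y from +3 to +25 mm of here: not measured, found by feel or seen. It is a slot 17 (x) x 7 (y) mm in a 5 mm cap; the key goes in with its wide side along x, home when the collar rests on the face (17 mm in, bow centre 30 mm above it).
- barrel (a joint): Turn of the lock barrel under the cap, rad: 0 at home (start), growing clockwise seen from above, hard stop at 1.05. Its slot is also 17 x 7 mm, so the key has about 0.2 rad of play each way before the barrel follows. Friction about 0.05 N m, no spring: it stays where left. The cap traps the key while it is turned.
- disc_key: Steel key with round disc bow, hanging in the key block, bystander; origin at its lower end.
- tee_key: Steel key with a T bar, hanging in the key block, bystander; origin at its lower end.
- amber: Amber bottle, diameter 60, 120 tall, bystander; origin at its underside.
- beaker: Glass beaker, diameter 66, 80 tall, bystander; origin at its underside.
- vial: Small vial, diameter 22, 35 tall, standing on a far corner of the interlock box, bystander; origin at its underside.
- spanner: Steel spanner, 150 long, lying on the table, bystander.
- tin: Low round tin, diameter 56, 35 tall, bystander; origin at its underside.
- cap_nut: Brass fitting, diameter 24, 14 tall, bystander; origin at its underside.
Not all that is in view belongs to the job. Leave any blue look-alike of the key alone.

How it is judged:
By the outcome, as a careful person would: the job done as asked, in the order asked, and still so for the second after the job is handed in, with the robot touching nothing.
It also fails if it takes over 72 s, if anything falls off the work surface, if the arm or the gripper's body presses on something with over 40 N, if the wrist force passes 120 N, or if a joint passes its speed limit or range.

### The arm

A 6-joint arm with a two-finger parallel gripper is mounted at the origin on the work surface. World frame = base frame: x ahead of the robot, y to its left, z up, the work surface at z = 0. Lengths are in m, angles in rad, forces in N, time in s.
With the tool pointing down it reaches from about 0.35 to 0.875 m from the base axis. Payload 4.2 kg.
Tool frame: the origin (TCP) lies at the very end of the fingers, on their centre line; the grasp point (between the pads) lies 19 mm behind it; z points along the fingers, y is the line along which they close (so a half turn about z gives the same grasp; the last joint's range is limited). The gripper opens to 85 mm and grips with 20 to 120 N. Pads are 22 mm wide; open, the fingers measure 114 mm over their backs; the gripper's body (76 mm by 85 mm) begins 54 mm behind the grasp point. The pads swing forward as they close: fully open they stand 13 mm farther back than shut.
Start: joints at [-0.943, 0.385, 0.008, 0, -1.194, -0.259], TCP at [0.225, -0.583, 0.231] pointing down, gripper open.
Joint ranges: [-3.14, 3.14], [-1.21, 2.06], [-1.07, 1.41], [-3.16, 2.05], [-2.99, -0.16], [-3.1, 3.1]. Speed limits (rad/s): [2.79, 2.79, 3.14, 3.14, 3.14, 3.14].

### API

Orientations are given as a rotation vector (axis times angle).
In Python, from bench import env, vision gives the robot as it stands. The module is installed in compiled form; this text tells all that it offers.
- The arm moves only by the tool arm_command, never from a script. Its argument "moves" is a list of rows, each a list of 7 numbers: the turn, a rotation vector about the tool's x, y, z in rad, then the shift along the tool's x, y, z in mm, then the closure, from -1 (fully open) to 1 (shut). A call has 1 to 8 rows; each row is the pose to reach, as a shift and turn from the pose commanded when the call began, along the tool's axes at that moment; what a row does not reach only later rows make up. A row lasts 1/12 s, in which the tool goes at most 41.7 mm and 7.16 degrees, less where a joint would pass 70% of its speed; a pose out of reach is approached as far as the arm can. A call with a gripper value outside its range is refused whole. The fingers move at their own pace and stop on an object; "grip_force" is the grip in N (left out, the last holds). Time passes only in rows, so rows that repeat a pose let the fingers close. It gives the time, the measured TCP pose, the force, the opening and the grip force at its end, in the units of the state.
- env.get_obs(): the state, without advancing time (a new reading comes with each control period).
- vision.get_image(name): name is "side" or "top" or "wrist"; returns the picture (480x640x3 uint8, blue, green, red); there is no depth.
- vision.camera_info(name): a dict with "fx", "fy", "cx", "cy" (pixels), "R" (3x3) and "t" (3): a world point X has camera coordinates R X + t; the wrist camera has in their place "T_tool_cam" (4x4, takes a point from camera to tool coordinates, whose origin is the TCP and whose axes are the flange's). Camera axes: x right, y down, z forward; pixel columns grow to the right and rows downward; lengths in m; the calibration is good to about 2 mm. A picture is of the moment at which its call begins: read the wrist's pose just before it. camera_info takes no time and is no camera call.
- env.finish_job(): hands the job in; it is judged then, once.
The state is a dict: "time_s": time; "qpos": joint angles; "qd": joint speeds; "joint_efforts": joint torques, N m; "tool_pos": TCP position; "eef_rot": TCP orientation; "contact_force": force on the tool from outside, world axes, zero at the start; "moment": the same for the moment, N m; "opening": opening from 0.0 (shut) to 1.0 (fully open); "grasp_force": force on a finger pad.
Only numpy, scipy, OpenCV 4.12 (cv2) and the standard library are available. Lean on these libraries where they do the work, as an engineer would, in place of code of your own. Each camera call takes 0.05 s, during which the arm holds its last target. There are 200 camera calls.

## Working session

There is one attempt and no reset: what is moved stays moved. The work goes in short steps, Python scripts to look and compute and a tool call to move; the robot and the scene stay as the last step left them, time stands still between calls to the robot, and variables do not carry over. Pictures are saved under pics/ and viewed, at most 10 in all, crops included, and the job is handed in when it is done.

Besides the shell and the picture viewer there is one more tool, called after ">>>" as name(argument=value, ...), one argument or row to a line, values as JSON. arm_command: Moves the arm, as the interface text tells. Its arguments: {"type":"object","properties":{"moves":{"type":"array"},"grip_force":{"type":"number"}},"required":["moves"]}

```bash
mkdir -p pics
cat > h.py <<'E'
import numpy as np, cv2
from bench import env, vision
from scipy.spatial.transform import Rotation as R
def ray(name,u,v,obs=None):
    c=vision.camera_info(name)
    d=np.array([(u-c["cx"])/c["fx"],(v-c["cy"])/c["fy"],1.])
    if name=="wrist":
        T=np.array(c["T_tool_cam"]); o=obs or env.get_obs()
        Rt=R.from_rotvec(o["eef_rot"]).as_matrix()
        return Rt@T[:3,3]+o["tool_pos"], Rt@T[:3,:3]@d
    Rm=np.array(c["R"]);t=np.array(c["t"])
    return -Rm.T@t, Rm.T@d
def at_z(name,u,v,z,obs=None):
    o,d=ray(name,u,v,obs); return o+d*(z-o[2])/d[2]
def proj(name,X):
    c=vision.camera_info(name); p=np.array(c["R"])@X+np.array(c["t"])
    return c["fx"]*p[0]/p[2]+c["cx"],c["fy"]*p[1]/p[2]+c["cy"]
E
python3 - <<'E'
from h import *
o=env.get_obs();print({k:np.round(v,3).tolist() for k,v in o.items()})
for n in("top","side"):
    cv2.imwrite(f"pics/{n}0.png",vision.get_image(n)); print(n,ray(n,320,240))
print(vision.camera_info("wrist"))
E
```

```text
{'time_s': 0.0, 'qpos': [-0.943, 0.386, 0.007, -0.001, -1.194, -0.259], 'qd': [-0.0, -0.001, 0.0, -0.002, 0.0, -0.001], 'joint_efforts': [0.0, -39.229, 18.841, 4.186, -0.005, 0.0], 'tool_pos': [0.225, -0.582, 0.23], 'eef_rot': [0.576, -3.088, -0.003], 'contact_force': [0.032, -0.021, -0.837], 'moment': [0.002, 0.015, -0.044], 'grasp_force': 0.0, 'opening': 0.995}
top (array([0.50841552, 0.04115793, 1.18188094]), array([ 0.08948832, -0.01141081, -0.99596091]))
side (array([-0.06561662,  0.78261105,  0.643167  ]), array([ 0.59254194, -0.64718662, -0.47976358]))
{'fx': 341.50988688765557, 'fy': 341.50988688765557, 'cx': 321.4443607242018, 'cy': 238.9995632571006, 'T_tool_cam': array([[-3.60727801e-04, -9.64986075e-01, -2.62300866e-01,
         6.62422917e-02],
       [ 9.99998809e-01,  4.56035245e-05, -1.54301487e-03,
         3.63064662e-04],
       [ 1.50094971e-03, -2.62301110e-01,  9.64984909e-01,
        -1.42219539e-01],
       [ 0.00000000e+00,  0.00000000e+00,  0.00000000e+00,
         1.00000000e+00]])}
```

View pics/top0.png

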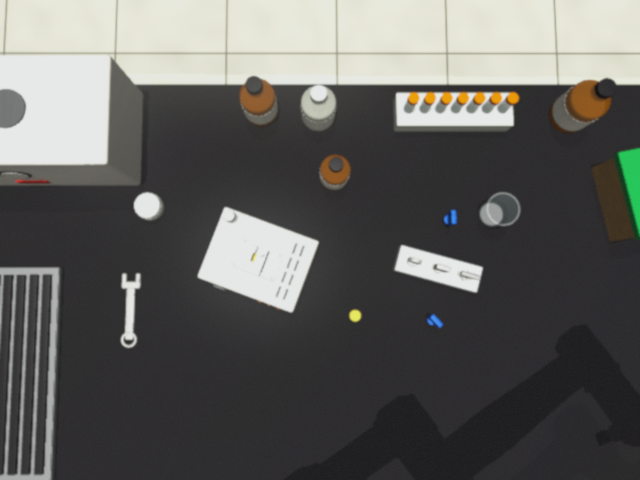

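View pics/side0.png

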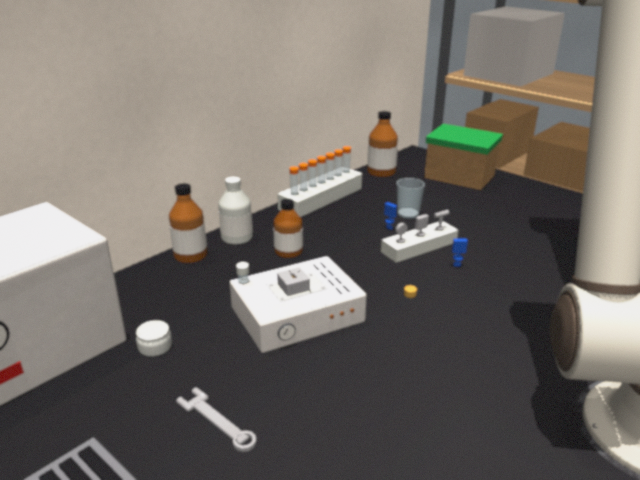

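The top view shows the key block at about (438,268), with its three keys at about (414,261), (441,267) and (469,275). The interlock box is at about (258,260), and the vial is at its upper-left corner (230,216). In the side view the middle key (421,222) looks like the rectangular bow, with the disc on the left (401,230) and the T on the right (441,214). I'll enlarge both.

Run:
```python
from h import *
t=cv2.imread("pics/top0.png");s=cv2.imread("pics/side0.png")
r=lambda a:cv2.resize(a,(400,300),interpolation=cv2.INTER_CUBIC)
a=np.hstack([r(t[200:320,190:350]),r(t[233:308,390:490])])
b=np.hstack([r(s[240:345,225:365]),r(s[195:270,375:475])])
cv2.imwrite("pics/c.png",np.vstack([a,b]))
for n,u,v,z in [("top",414,261,.06),("top",441,267,.06),("top",469,275,.06),("side",401,230,.06),("side",421,222,.06),("side",441,214,.06)]: print(n,u,v,at_z(n,u,v,z).round(3))
```

```text
top 414 261 [ 0.567 -0.156  0.06 ]
top 441 267 [ 0.555 -0.209  0.06 ]
top 469 275 [ 0.539 -0.264  0.06 ]
side 401 230 [ 0.56 -0.15  0.06]
side 421 222 [ 0.55  -0.209  0.06 ]
side 441 214 [ 0.54  -0.271  0.06 ]
```

View pics/c.png

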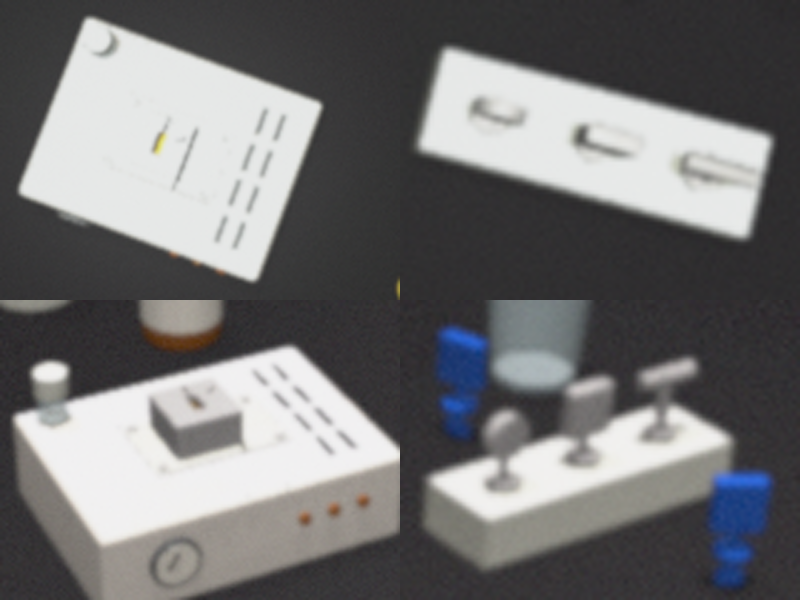

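The enlarged crop confirms that the middle key has the flat rectangular bow, with its wide faces along the block's x. It also shows the lock with a slot on the box. Next I go above the key for a wrist look.

```bash
cat >> h.py <<'E'
def goto(p,yaw,obs=None):
    "tool-axis rotvec and shift(mm) to TCP p, pointing straight down, tool y at world yaw (deg)"
    o=obs or env.get_obs(); R0=R.from_rotvec(o["eef_rot"]).as_matrix()
    a=np.radians(yaw); y=np.array([np.cos(a),np.sin(a),0]); z=np.array([0,0,-1.]); x=np.cross(y,z)
    Rt=np.column_stack([x,y,z])
    return R.from_matrix(R0.T@Rt).as_rotvec().round(4), (R0.T@(np.array(p)-o["tool_pos"])*1000).round(1)
E
python3 - <<'E'
from h import *
print(goto([.553,-.209,.18],165.3))
c=lambda u,v:at_z("top",190+u/2.5,200+v/2.5,.06)[:2].round(3)
P=[c(88,17),c(322,103),c(258,282),c(20,192)];print(P,np.mean(P,0)); print("lock",c(160,143))
print(at_z("side",225+197*.35,240+100*.35,.085))
E
```

```text
(array([ 1.800e-03,  8.000e-04, -9.456e-01]), array([-440.4,  230.2,   50.8]))
[array([0.676, 0.216]), array([0.607, 0.031]), array([0.467, 0.081]), array([0.538, 0.267])] [0.572   0.14875]
lock [0.576 0.158]
[0.57117259 0.1541337  0.085     ]
```

>>> arm_command(
  moves=[
    [0, 0, -0.12, -37, 19, 4, -1],
    [0, 0, -0.24, -74, 38, 8, -1],
    [0, 0, -0.36, -111, 58, 12, -1],
    [0, 0, -0.48, -148, 77, 17, -1],
    [0, 0, -0.6, -185, 96, 21, -1],
    [0, 0, -0.72, -222, 115, 25, -1],
    [0, 0, -0.84, -259, 135, 30, -1],
    [0, 0, -0.946, -296, 154, 34, -1],
  ],
)

```text
time_s: 0.77
tool_pos: [0.4451, -0.3322, 0.197]
eef_rot: [1.927, -2.481, -0.001]
contact_force: [0.8, 0.1, 0.2]
opening: 1.004
grasp_force: 0.0
```

Run:
```python
from h import *
o=env.get_obs();print(o["tool_pos"],o["qd"].round(2) if hasattr(o["qd"],"round") else o["qd"],goto([.553,-.209,.18],165.3))
```

```text
[ 0.44511521 -0.33217164  0.19697571] [0.88 0.09 0.   0.01 0.1  0.37] (array([0.0008, 0.0003, 0.0062]), array([-146.1,  -74. ,   17. ]))
```

>>> arm_command(
  moves=[
    [0, 0, 0, -35, -17, 4, -1],
    [0, 0, 0, -70, -35, 8, -1],
    [0, 0, 0, -105, -53, 12, -1],
    [0, 0, 0, -142, -72, 16, -1],
    [0, 0, 0, -142, -72, 16, -1],
    [0, 0, 0, -142, -72, 16, -1],
  ],
)

```text
time_s: 1.27
tool_pos: [0.551, -0.213, 0.1804]
eef_rot: [1.923, -2.482, -0.002]
contact_force: [0.2, -0.3, 0.3]
opening: 1.001
grasp_force: 0.0
```

Run:
```python
from h import *
o=env.get_obs();cv2.imwrite("pics/w1.png",vision.get_image("wrist"))
print(o["tool_pos"],o["eef_rot"],np.abs(o["qd"]).max(),o["qpos"].round(2))
import json;json.dump([list(o["tool_pos"]),list(o["eef_rot"])],open("w1.json","w"))
```

```text
[ 0.55098574 -0.21300867  0.18036743] [ 1.92335053e+00 -2.48241122e+00 -2.38404936e-03] 0.04854973555312894 [-0.1   0.37 -0.15 -0.   -1.05 -0.16]
```

View pics/w1.png

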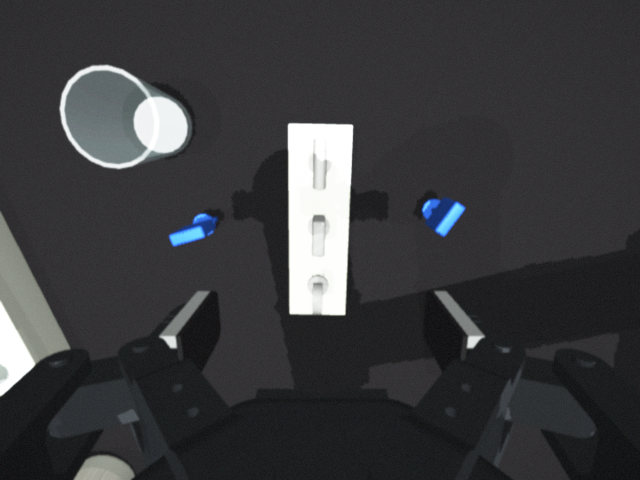

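The wrist view shows the block centred at about (320,220), with the tee key at (319,163), the rectangular key at (318,235) and the disc key at (317,295). The blue look-alikes are off to the sides. I enlarge the middle key.

Run:
```python
from h import *
i=cv2.imread("pics/w1.png")[115:325,255:385]
cv2.imwrite("pics/w1c.png",cv2.resize(i,None,fx=2.8,fy=2.8,interpolation=cv2.INTER_CUBIC))
```

```text
(no output)
```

View pics/w1c.png

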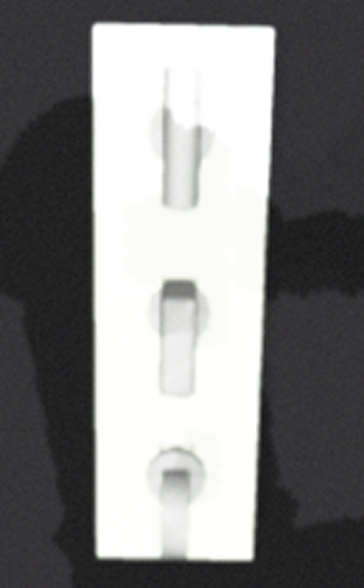

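Crop: the middle key's bow top face has its centre at about (178,347), spanning (160–197, 298–396). The block's top corners are (92,24), (275,27), (254,560) and (95,558).

Run:
```python
from h import *
import json
p,r=json.load(open("w1.json"));o=dict(tool_pos=np.array(p),eef_rot=np.array(r))
c=lambda u,v,z:at_z("wrist",255+u/2.8,115+v/2.8,z,o)[:2]
C=[c(*q,.03) for q in [(92,24),(275,27),(254,560),(95,558)]]
print(np.round(C,4),np.linalg.norm(C[0]-C[1]),np.linalg.norm(C[1]-C[2]),"centre",np.mean(C,0))
d=C[0]+C[1]-C[2]-C[3];print("long axis",np.degrees(np.arctan2(d[1],d[0])))
k=c(178,347,.075);print("key",k,np.linalg.norm(c(178,298,.075)-c(177,396,.075)),c(160,347,.075)-c(197,347,.075))
print(goto([*k,.041],165.3),R.from_rotvec(r).as_matrix().round(3).tolist())
```

```text
[[ 0.5562 -0.3012]
 [ 0.5049 -0.2871]
 [ 0.5505 -0.1225]
 [ 0.6022 -0.1366]] 0.053174829821358675 0.17080967127557664 centre [ 0.55347066 -0.2118447 ]
long axis -105.54270905643831
key [ 0.55318151 -0.21260269] 0.02723532408941375 [ 0.0096076  -0.00248532]
(array([ 0.0018, -0.0001,  0.0022]), array([ -2.3,  -2.8, 139.7])) [[-0.25, -0.968, -0.002], [-0.968, 0.25, 0.0], [0.0, 0.002, -1.0]]
```

>>> arm_command(
  moves=[
    [0, 0, 0.017, -2, -2.8, 35, -1],
    [0, 0, 0.017, -2, -2.8, 70, -0.6],
    [0, 0, 0.017, -2, -2.8, 100, -0.3],
    [0, 0, 0.017, -2, -2.8, 125, 0],
    [0, 0, 0.017, -2, -2.8, 137, 0.1],
    [0, 0, 0.017, -2, -2.8, 137, 0.1],
    [0, 0, 0.017, -2, -2.8, 137, 0.1],
  ],
  grip_force=30,
)

```text
time_s: 1.9
tool_pos: [0.5525, -0.2149, 0.0443]
eef_rot: [1.896, -2.504, -0.001]
contact_force: [0.6, 0.1, 0.4]
opening: 0.45
grasp_force: 0.0
```

Run:
```python
from h import *
print(goto([.5531,-.2124,.043],164.5)); cv2.imwrite("pics/w2.png",vision.get_image("wrist"))
```

```text
(array([ 0.0013, -0.0005, -0.004 ]), array([-2.6,  0.1,  1.3]))
```

View pics/w2.png

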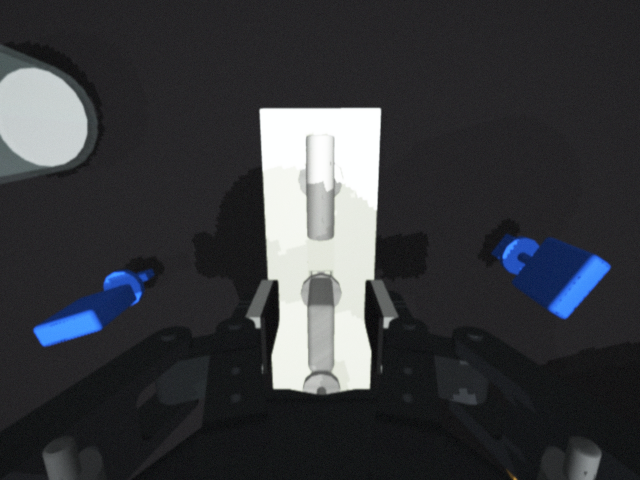

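The key at (320,320) sits centred between the fingers (270 and 375). I shift 2.6 mm and close.

>>> arm_command(
  moves=[
    [0, 0, 0, -2.6, 0, 0, 0.1],
    [0, 0, 0, -2.6, 0, 0, 0.4],
    [0, 0, 0, -2.6, 0, 0, 0.7],
    [0, 0, 0, -2.6, 0, 0, 1],
    [0, 0, 0, -2.6, 0, 0, 1],
    [0, 0, 0, -2.6, 0, 0, 1],
    [0, 0, 0, -2.6, 0, 0, 1],
    [0, 0, 0, -2.6, 0, 0, 1],
  ],
  grip_force=60,
)

```text
time_s: 2.62
tool_pos: [0.5547, -0.2113, 0.0457]
eef_rot: [-1.899, 2.502, -0.002]
contact_force: [-0.6, 0.3, 5.7]
opening: 0.106
grasp_force: 59.6
```

Run:
```python
from h import *
o=env.get_obs();print(o["tool_pos"],o["moment"],R.from_rotvec(o["eef_rot"]).as_matrix().round(4).tolist())
```

```text
[ 0.55469956 -0.21132291  0.04571885] [ 0.28866454  0.29529753 -0.00070669] [[-0.269, -0.9631, 0.0016], [-0.9631, 0.269, -0.0005], [0.0001, -0.0017, -1.0]]
```

>>> arm_command(
  moves=[
    [0, 0, 0, -2.6, 0, -4, 1],
    [0, 0, 0, -2.6, 0, -12, 1],
    [0, 0, 0, -2.6, 0, -30, 1],
    [0, 0, 0, -2.6, 0, -60, 1],
    [0, 0, 0, -2.6, 0, -95, 1],
    [0, 0, 0, -2.6, 0, -125, 1],
    [0, 0, 0, -2.6, 0, -125, 1],
  ],
)

```text
time_s: 3.2
tool_pos: [0.5586, -0.2098, 0.1773]
eef_rot: [-1.895, 2.495, -0.017]
contact_force: [1.6, -0.2, 0.2]
opening: 0.106
grasp_force: 59.0
```

Run:
```python
from h import *
o=env.get_obs();print(o["tool_pos"],o["moment"],goto([.537,.17,.17],249.8))
```

```text
[ 0.55863116 -0.20978934  0.17732723] [-0.06010524 -0.13196782 -0.01919625] (array([-0.0114, -0.0104, -1.4896]), array([-360.1,  122.7,    5.6]))
```

>>> arm_command(
  moves=[
    [0, 0, -0.12, -20, 8, 0, 1],
    [0, 0, -0.24, -55, 19, 0, 1],
    [0, 0, -0.36, -90, 31, 0, 1],
    [0, 0, -0.48, -125, 43, 0, 1],
    [0, 0, -0.6, -160, 55, 0, 1],
    [0, 0, -0.72, -195, 67, 0, 1],
    [0, 0, -0.84, -230, 79, 0, 1],
    [0, 0, -0.96, -265, 91, 0, 1],
  ],
)

```text
time_s: 3.87
tool_pos: [0.5379, 0.0727, 0.1697]
eef_rot: [-2.844, 1.335, 0.0]
contact_force: [1.4, -0.3, -0.3]
opening: 0.106
grasp_force: 58.8
```

Run:
```python
from h import *
o=env.get_obs();print(o["tool_pos"],o["qpos"].round(2),goto([.537,.17,.17],249.8))
```

```text
[0.53791217 0.07271274 0.1697179 ] [ 0.43  0.3  -0.28 -0.   -0.99  0.26] (array([-2.000e-04,  1.000e-04, -5.252e-01]), array([-75.4, -61.5,  -0.3]))
```

>>> arm_command(
  moves=[
    [0, 0, -0.12, -20, -16, 0, 1],
    [0, 0, -0.24, -38, -31, 0, 1],
    [0, 0, -0.36, -56, -46, 0, 1],
    [0, 0, -0.48, -74, -60, 0, 1],
    [0, 0, -0.525, -74, -60, 0, 1],
    [0, 0, -0.525, -74, -60, 0, 1],
    [0, 0, -0.525, -74, -60, 0, 1],
  ],
)

```text
time_s: 4.45
tool_pos: [0.5376, 0.1663, 0.1694]
eef_rot: [3.091, -0.562, -0.001]
contact_force: [0.0, 0.0, -0.5]
opening: 0.101
grasp_force: 58.8
```

Run:
```python
from h import *
import json
o=env.get_obs();im=vision.get_image("wrist")
print(o["tool_pos"],np.abs(o["qd"]).max(),R.from_rotvec(o["eef_rot"]).as_matrix().round(4).tolist(),o["contact_force"],o["moment"])
json.dump([list(o["tool_pos"]),list(o["eef_rot"])],open("w3.json","w"))
cv2.imwrite("pics/w3raw.png",im)
cv2.imwrite("pics/w3.png",np.vstack([cv2.resize(im,(800,600))]))
```

```text
[0.53764762 0.16625886 0.16936868] 0.016493625324972814 [[0.936, -0.3521, -0.0006], [-0.3521, -0.936, -0.0002], [-0.0005, 0.0004, -1.0]] [ 0.00776875  0.01384379 -0.54483489] [-0.02101293  0.02137318  0.01794718]
```

View pics/w3.png

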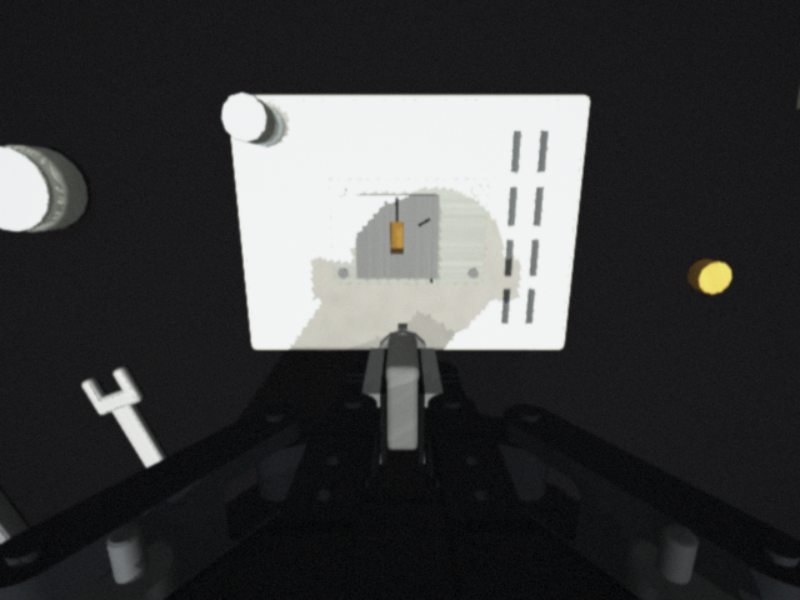

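The box fills the view, with corners at about (232,96), (590,96), (565,350) and (253,350). The amber keyway on the lock is at about (397,237), and the held key is seen at (402,370). I enlarge the keyway and key.

Run:
```python
from h import *
i=cv2.imread("pics/w3raw.png")[145:275,270:370]
cv2.imwrite("pics/w3c.png",cv2.resize(i,None,fx=4.6,fy=4.6,interpolation=cv2.INTER_CUBIC))
```

```text
(no output)
```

View pics/w3c.png

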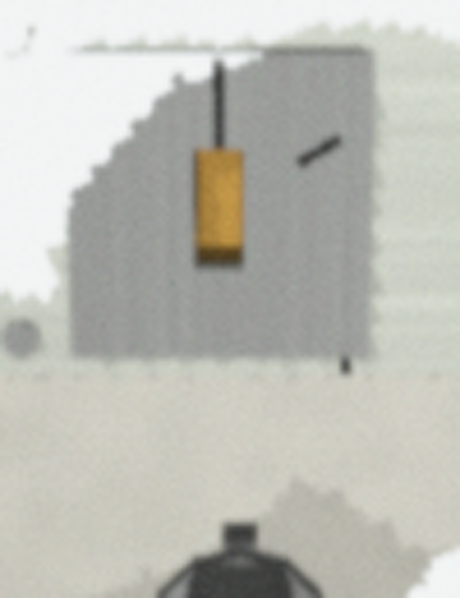

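Crop: the keyway spans x 194–243 and y 150–267, centre (218.5,208). The key bit's lower front edge is at (222–256, 523), centre 239.

Run:
```python
from h import *
import json
p,r=json.load(open("w3.json"));o=dict(tool_pos=np.array(p),eef_rot=np.array(r))
Rm=R.from_rotvec(r).as_matrix()
c=lambda u,v,z:at_z("wrist",270+u/4.6,145+v/4.6,z,o)
tl=lambda X:(Rm.T@(X-p)*1000).round(2)
s=c(218.5,208,.085);print("slot",s,tl(s),"size",tl(c(243,267,.085))-tl(c(194,150,.085)))
H=[c(u,v,.085) for u,v in[(72,357),(374,357),(374,48)]];print("head",np.linalg.norm(H[0]-H[1]),np.linalg.norm(H[1]-H[2]),[tl(h) for h in H])
tip=c(239,523,p[2]-.0327);print("tip front edge",tl(tip),"w",tl(c(256,523,p[2]-.0327))-tl(c(222,523,p[2]-.0327)))
b=lambda u,v:at_z("wrist",u*.8,v*.8,.06,o)
B=[b(232,96),b(590,96),b(565,350),b(253,350)];d=B[1]-B[0]+B[2]-B[3];d2=B[0]-B[3]+B[1]-B[2]
print("box y yaw",np.degrees(np.arctan2(d[1],d[0])),"x",np.degrees(np.arctan2(d2[1],d2[0])),np.mean(B,0),"tool y yaw",np.degrees(np.arctan2(Rm[1,1],Rm[0,1])), np.linalg.norm(B[0]-B[1]),np.linalg.norm(B[1]-B[2]))
d=H[1]-H[0];print("head y yaw",np.degrees(np.arctan2(d[1],d[0])))
```

```text
slot [0.57429854 0.15529656 0.085     ] [38.21 -2.68 84.35] size [-1.68e+01  6.99e+00  1.00e-02]
head 0.04454917880557387 0.04430900851182566 [array([ 16.3 , -24.36,  84.35]), array([16.26, 20.19, 84.37]), array([60.56, 19.19, 84.35])]
tip front edge [ 7.76  0.13 32.7 ] w [0.   3.99 0.  ]
box y yaw -110.64710743225666 x -20.803644495649845 [0.57149034 0.14837186 0.06      ] tool y yaw -110.6156811265465 0.19364075773251596 0.14725637600393557
head y yaw -110.65700886662368
```

>>> arm_command(
  moves=[
    [0, 0, 0, 18, -1.4, 0, 1],
    [0, 0, 0, 37.4, -2.8, 0, 1],
    [0, 0, 0, 37.4, -2.8, 20, 1],
    [0, 0, 0, 37.4, -2.8, 38, 1],
    [0, 0, 0, 37.4, -2.8, 45, 1],
    [0, 0, 0, 37.4, -2.8, 45, 1],
    [0, 0, 0, 37.4, -2.8, 45, 1],
    [0, 0, 0, 37.4, -2.8, 45, 1],
  ],
)

```text
time_s: 5.17
tool_pos: [0.5747, 0.1558, 0.1258]
eef_rot: [-3.09, 0.561, -0.003]
contact_force: [-0.8, 0.1, -0.5]
opening: 0.104
grasp_force: 58.8
```

Run:
```python
from h import *
import json
o=env.get_obs();im=vision.get_image("wrist")
p,r=json.load(open("w3.json"));Rm=R.from_rotvec(r).as_matrix()
print(o["tool_pos"],(Rm.T@(o["tool_pos"]-p)*1000).round(2),(R.from_rotvec(r).inv()*R.from_rotvec(o["eef_rot"])).as_rotvec().round(4),o["contact_force"],o["moment"])
cv2.imwrite("pics/w4raw.png",im)
cv2.imwrite("pics/w4.png",cv2.resize(im[190:340,240:400],(640,600),interpolation=cv2.INTER_CUBIC))
json.dump([list(o["tool_pos"]),list(o["eef_rot"])],open("w4.json","w"))
```

```text
[0.57474916 0.15578318 0.12580993] [38.44 -3.28 43.54] [ 0.0018  0.0023 -0.0009] [-0.77178389  0.12604473 -0.5425616 ] [-0.00499099 -0.01558651  0.00809076]
```

View pics/w4.png

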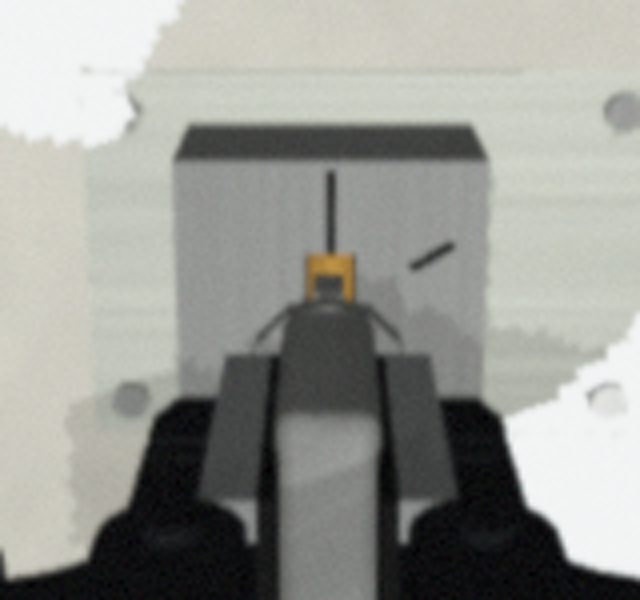

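The keyway spans x 306–355, far edge at y 254. The key bit spans x 315–343 (centre 329), with its lower front edge at y 276, so it is centred sideways.

Run:
```python
from h import *
import json
p,r=json.load(open("w4.json"));o=dict(tool_pos=np.array(p),eef_rot=np.array(r))
Rm=R.from_rotvec(r).as_matrix()
c=lambda u,v,z:(Rm.T@(at_z("wrist",240+u/4,190+v/4,z,o)-p)*1000).round(2)
print("slot far edge",c(330.5,254,.085),"bit front",c(329,276,p[2]-.0327), "mark line",c(331,170,.085))
print(c(306,254,.085),c(355,254,.085),c(315,276,p[2]-.0327),c(343,276,p[2]-.0327))
```

```text
slot far edge [ 8.11  0.53 40.82] bit front [ 7.58  0.29 32.71] mark line [20.27  0.59 40.84]
[ 8.12 -2.91 40.83] [ 8.11  3.97 40.82] [ 7.58 -1.59 32.72] [ 7.58  2.18 32.71]
```

>>> arm_command(
  moves=[
    [0, 0, 0, 0, 0, 2, 1],
    [0, 0, 0, 0, 0, 2, 1],
    [0, 0, 0, 0, 0, 2, 1],
  ],
)

```text
time_s: 5.47
tool_pos: [0.5741, 0.1558, 0.1229]
eef_rot: [-3.091, 0.56, -0.001]
contact_force: [-0.5, -0.3, -1.0]
opening: 0.105
grasp_force: 58.8
```

```bash
cat > st.py <<'E'
from h import *
import json
o=env.get_obs();p,r=json.load(open("w4.json"));Rm=R.from_rotvec(r).as_matrix()
print("rel w4",(Rm.T@(o["tool_pos"]-p)*1000).round(2),"rot",(R.from_rotvec(r).inv()*R.from_rotvec(o["eef_rot"])).as_rotvec().round(4),"F tool",(Rm.T@o["contact_force"]).round(2),"M tool",(Rm.T@o["moment"]).round(3),"z",o["tool_pos"][2].round(4),"t",o["time_s"])
E
python3 st.py
```

```text
rel w4 [-0.66  0.19  2.91] rot [-0.0009 -0.0014 -0.0002] F tool [-0.41  0.46  1.  ] M tool [-0.01  -0.008 -0.011] z 0.1229 t 5.4667
```

>>> arm_command(
  moves=[
    [0, 0, 0, -0.4, 0, 1, 1],
    [0, 0, 0, -0.4, 0, 2, 1],
    [0, 0, 0, -0.4, 0, 3, 1],
    [0, 0, 0, -0.4, 0, 4, 1],
    [0, 0, 0, -0.4, 0, 5, 1],
    [0, 0, 0, -0.4, 0, 6, 1],
    [0, 0, 0, -0.4, 0, 6.5, 1],
    [0, 0, 0, -0.4, 0, 6.5, 1],
  ],
)

```text
time_s: 6.13
tool_pos: [0.5736, 0.1558, 0.1158]
eef_rot: [3.091, -0.561, -0.001]
contact_force: [-0.5, 0.2, -1.4]
opening: 0.107
grasp_force: 58.8
```

```bash
python3 st.py
```

```text
rel w4 [-1.14  0.44 10.03] rot [-0.0017 -0.002  -0.0001] F tool [-0.59 -0.04  1.37] M tool [ 0.013 -0.028  0.025] z 0.1158 t 6.1333
```

The tip is about 2 mm below the face with no contact force, so it is in the keyway. I go deeper.

>>> arm_command(
  moves=[
    [0, 0, 0, 0, 0, 1.5, 1],
    [0, 0, 0, 0, 0, 3, 1],
    [0, 0, 0, 0, 0, 4.5, 1],
    [0, 0, 0, 0, 0, 6, 1],
    [0, 0, 0, 0, 0, 7.5, 1],
    [0, 0, 0, 0, 0, 9, 1],
    [0, 0, 0, 0, 0, 10, 1],
    [0, 0, 0, 0, 0, 10, 1],
  ],
)

```text
time_s: 6.8
tool_pos: [0.5735, 0.1558, 0.1057]
eef_rot: [3.091, -0.561, -0.001]
contact_force: [-0.5, 0.0, -1.1]
opening: 0.106
grasp_force: 58.8
```

```bash
python3 st.py
```

```text
rel w4 [-1.21  0.49 20.13] rot [-0.0019 -0.0022 -0.0001] F tool [-0.49  0.18  1.13] M tool [ 0.016 -0.021  0.009] z 0.1057 t 6.8
```

5 mm remain to home. I approach in small steps.

>>> arm_command(
  moves=[
    [0, 0, 0, 0, 0, 1.2, 1],
    [0, 0, 0, 0, 0, 2.4, 1],
    [0, 0, 0, 0, 0, 3.2, 1],
    [0, 0, 0, 0, 0, 4, 1],
    [0, 0, 0, 0, 0, 4.5, 1],
    [0, 0, 0, 0, 0, 4.8, 1],
    [0, 0, 0, 0, 0, 4.8, 1],
  ],
)

```text
time_s: 7.38
tool_pos: [0.5736, 0.1558, 0.1011]
eef_rot: [3.091, -0.561, -0.0]
contact_force: [-0.9, -0.5, -0.2]
opening: 0.108
grasp_force: 58.8
```

```bash
python3 st.py
```

```text
rel w4 [-1.11  0.4  24.67] rot [-0.0015 -0.0018 -0.0001] F tool [-0.68  0.74  0.19] M tool [-0.021  0.022  0.016] z 0.1011 t 7.3833
```

>>> arm_command(
  moves=[
    [0, 0, 0, 0, 0, 0.4, 1],
    [0, 0, 0, 0, 0, 0.7, 1],
    [0, 0, 0, 0, 0, 1.0, 1],
    [0, 0, 0, 0, 0, 1.0, 1],
  ],
)

```text
time_s: 7.72
tool_pos: [0.5737, 0.1559, 0.1007]
eef_rot: [-3.091, 0.56, -0.001]
contact_force: [-1.1, -0.7, 3.3]
opening: 0.107
grasp_force: 59.2
```

```bash
python3 st.py
```

```text
rel w4 [-1.01  0.29 25.07] rot [-0.0012 -0.0014 -0.0003] F tool [-0.77  1.07 -3.26] M tool [-0.11  -0.384  0.002] z 0.1007 t 7.7167
```

The key is home: z matches the predicted 0.1007 with about 4 N of contact. I ease off slightly and turn clockwise (+tool z).

>>> arm_command(
  moves=[
    [0, 0, 0, 0, 0, -0.4, 1],
    [0, 0, 0.08, 0, 0, -0.4, 1],
    [0, 0, 0.16, 0, -0.1, -0.4, 1],
    [0, 0, 0.24, 0, -0.1, -0.4, 1],
    [0, 0, 0.32, 0.1, -0.2, -0.4, 1],
    [0, 0, 0.4, 0.1, -0.2, -0.4, 1],
    [0, 0, 0.48, 0.1, -0.3, -0.4, 1],
    [0, 0, 0.48, 0.1, -0.3, -0.4, 1],
  ],
)

```text
time_s: 8.38
tool_pos: [0.5742, 0.1562, 0.1008]
eef_rot: [-2.868, 1.281, -0.001]
contact_force: [-0.2, 1.0, 0.8]
opening: 0.107
grasp_force: 59.1
```

```bash
python3 st.py
```

```text
rel w4 [-0.74 -0.13 25.05] rot [-0.0012 -0.0009  0.481 ] F tool [-0.5  -0.83 -0.77] M tool [-0.061 -0.034 -0.044] z 0.1008 t 8.3833
```

>>> arm_command(
  moves=[
    [0, 0, 0.08, 0, 0, 0, 1],
    [0, 0, 0.16, 0, -0.1, 0, 1],
    [0, 0, 0.24, 0, -0.1, 0, 1],
    [0, 0, 0.32, 0.1, -0.2, 0, 1],
    [0, 0, 0.4, 0.1, -0.2, 0, 1],
    [0, 0, 0.48, 0.1, -0.3, 0, 1],
    [0, 0, 0.58, 0.2, -0.3, 0, 1],
    [0, 0, 0.58, 0.2, -0.3, 0, 1],
  ],
)

```text
time_s: 9.05
tool_pos: [0.5746, 0.1563, 0.1008]
eef_rot: [-2.383, 2.045, -0.001]
contact_force: [0.2, 0.5, 1.0]
opening: 0.108
grasp_force: 59.1
```

```bash
python3 st.py
```

```text
rel w4 [-0.39 -0.37 25.05] rot [-1.2000e-03 -6.0000e-04  1.0595e+00] F tool [ 0.03 -0.53 -0.95] M tool [ 0.012  0.043 -0.03 ] z 0.1008 t 9.05
```

>>> arm_command(
  moves=[
    [0, 0, 0.04, 0, 0, 0, 1],
    [0, 0, 0.08, 0, 0, 0, 1],
    [0, 0, 0.12, 0, 0, 0, 1],
    [0, 0, 0.15, 0, 0, 0, 1],
    [0, 0, 0.15, 0, 0, 0, 1],
  ],
)

```text
time_s: 9.47
tool_pos: [0.5747, 0.1563, 0.1008]
eef_rot: [-2.227, 2.215, -0.001]
contact_force: [-0.0, -0.3, 0.0]
opening: 0.105
grasp_force: 59.0
```

```bash
python3 st.py
```

```text
rel w4 [-0.28 -0.39 25.05] rot [-1.1000e-03 -4.0000e-04  1.2066e+00] F tool [ 0.11  0.33 -0.04] M tool [ 0.047  0.203 -0.048] z 0.1008 t 9.4667
```

>>> arm_command(
  moves=[
    [0, 0, 0.02, 0, 0, 0, 1],
    [0, 0, 0.04, 0, 0, 0, 1],
    [0, 0, 0.05, 0, 0, 0, 1],
    [0, 0, 0.06, 0, 0, 0, 1],
  ],
)

```text
time_s: 9.8
tool_pos: [0.5746, 0.1563, 0.1008]
eef_rot: [-2.155, 2.284, -0.001]
contact_force: [2.2, -0.2, 0.5]
opening: 0.107
grasp_force: 59.0
```

```bash
python3 st.py
```

```text
rel w4 [-0.32 -0.37 25.06] rot [-1.3000e-03 -4.0000e-04  1.2699e+00] F tool [ 2.14 -0.54 -0.53] M tool [ 0.181  0.53  -0.067] z 0.1008 t 9.8
```

>>> arm_command(
  moves=[
    [0, 0, 0.015, 0, 0, 0, 1],
    [0, 0, 0.03, 0, 0, 0, 1],
    [0, 0, 0.03, 0, 0, 0, 1],
  ],
)

```text
time_s: 10.05
tool_pos: [0.5746, 0.1563, 0.1008]
eef_rot: [-2.12, 2.317, -0.001]
contact_force: [2.1, -0.5, 0.9]
opening: 0.107
grasp_force: 59.0
```

```bash
python3 st.py
```

```text
rel w4 [-0.33 -0.37 25.05] rot [-1.3000e-03 -4.0000e-04  1.3004e+00] F tool [ 2.12 -0.31 -0.89] M tool [ 0.248  0.821 -0.013] z 0.1008 t 10.05
```

>>> arm_command(
  moves=[
    [0, 0, 0.015, 0, 0, 0, 1],
    [0, 0, 0.03, 0, 0, 0, 1],
    [0, 0, 0.03, 0, 0, 0, 1],
    [0, 0, 0.03, 0, 0, 0, 1],
  ],
)

```text
time_s: 10.38
tool_pos: [0.5746, 0.1563, 0.1008]
eef_rot: [-2.086, 2.348, -0.001]
contact_force: [3.4, -0.6, -0.3]
opening: 0.104
grasp_force: 58.9
```

```bash
python3 st.py
```

```text
rel w4 [-0.38 -0.34 25.03] rot [-1.4000e-03 -3.0000e-04  1.3298e+00] F tool [ 3.34 -0.66  0.26] M tool [ 0.27   1.005 -0.044] z 0.1008 t 10.3833
```

The net force is purely along tool −y, so only one bit corner bears. I recentre by −0.5 mm in y and press the stop a little more.

>>> arm_command(
  moves=[
    [0, 0, 0, 0, -0.25, 0, 1],
    [0, 0, 0, 0, -0.5, 0, 1],
    [0, 0, 0.015, 0, -0.5, 0, 1],
    [0, 0, 0.03, 0, -0.5, 0, 1],
    [0, 0, 0.03, 0, -0.5, 0, 1],
  ],
)

```text
time_s: 10.8
tool_pos: [0.5747, 0.1562, 0.1008]
eef_rot: [-2.05, 2.38, -0.0]
contact_force: [1.7, 0.4, 1.5]
opening: 0.109
grasp_force: 59.2
```

```bash
python3 st.py
```

```text
rel w4 [-0.22 -0.34 25.04] rot [-2.1000e-03 -5.0000e-04  1.3606e+00] F tool [ 1.43 -0.98 -1.54] M tool [ 0.329  0.555 -0.025] z 0.1008 t 10.8
```

>>> arm_command(
  moves=[
    [0, 0, 0.02, 0, -0.2, 0, 1],
    [0, 0, 0.04, 0, -0.2, 0, 1],
    [0, 0, 0.05, 0, -0.2, 0, 1],
    [0, 0, 0.05, 0, -0.2, 0, 1],
  ],
)

```text
time_s: 11.13
tool_pos: [0.5748, 0.1561, 0.1007]
eef_rot: [1.99, -2.43, -0.0]
contact_force: [0.4, 0.4, 2.9]
opening: 0.108
grasp_force: 59.3
```

```bash
python3 st.py
```

```text
rel w4 [-0.07 -0.28 25.08] rot [-2.5000e-03 -5.0000e-04  1.4103e+00] F tool [ 0.18 -0.55 -2.91] M tool [ 0.294  0.273 -0.169] z 0.1007 t 11.1333
```

The moment is now −0.17 N m with almost no side force, so the key is firmly on the stop. I turn it back.

>>> arm_command(
  moves=[
    [0, 0, -0.09, 0, 0.1, 0, 1],
    [0, 0, -0.18, 0, 0.1, 0, 1],
    [0, 0, -0.27, 0.1, 0.2, 0, 1],
    [0, 0, -0.36, 0.1, 0.2, 0, 1],
    [0, 0, -0.45, 0.1, 0.3, 0, 1],
    [0, 0, -0.54, 0.1, 0.4, 0, 1],
    [0, 0, -0.63, 0.2, 0.4, 0, 1],
    [0, 0, -0.71, 0.2, 0.5, 0, 1],
  ],
)

```text
time_s: 11.8
tool_pos: [0.5741, 0.1558, 0.1007]
eef_rot: [2.714, -1.582, -0.001]
contact_force: [2.0, 0.4, 3.3]
opening: 0.104
grasp_force: 59.4
```

```bash
python3 st.py
```

```text
rel w4 [-0.66  0.2  25.08] rot [-0.0022 -0.0016  0.6966] F tool [ 1.72 -1.11 -3.3 ] M tool [0.274 0.222 0.054] z 0.1007 t 11.8
```

>>> arm_command(
  moves=[
    [0, 0, -0.09, 0, 0, 0, 1],
    [0, 0, -0.18, 0, 0.1, 0, 1],
    [0, 0, -0.27, 0, 0.1, 0, 1],
    [0, 0, -0.36, 0, 0.1, 0, 1],
    [0, 0, -0.45, 0, 0.2, 0, 1],
    [0, 0, -0.54, 0, 0.2, 0, 1],
    [0, 0, -0.62, 0, 0.2, 0, 1],
    [0, 0, -0.7, 0, 0.2, 0, 1],
  ],
)

```text
time_s: 12.47
tool_pos: [0.5739, 0.1556, 0.1007]
eef_rot: [3.092, -0.556, -0.001]
contact_force: [0.9, 0.2, 3.6]
opening: 0.107
grasp_force: 59.4
```

```bash
python3 st.py
```

```text
rel w4 [-0.75  0.5  25.08] rot [-0.0018 -0.0023 -0.003 ] F tool [ 0.79 -0.52 -3.56] M tool [0.067 0.236 0.127] z 0.1007 t 12.4667
```

>>> arm_command(
  moves=[
    [0, 0, -0.04, 0, 0, 0, 1],
    [0, 0, -0.08, 0, 0, 0, 1],
    [0, 0, -0.12, 0, 0, 0, 1],
    [0, 0, -0.15, 0, 0, 0, 1],
    [0, 0, -0.18, 0, 0, 0, 1],
    [0, 0, -0.18, 0, 0, 0, 1],
  ],
)

```text
time_s: 12.97
tool_pos: [0.5739, 0.1555, 0.1007]
eef_rot: [3.129, -0.281, -0.001]
contact_force: [0.5, -0.1, 3.9]
opening: 0.103
grasp_force: 59.5
```

```bash
python3 st.py
```

```text
rel w4 [-0.74  0.58 25.08] rot [-0.0018 -0.0025 -0.1798] F tool [ 0.56 -0.08 -3.95] M tool [0.009 0.254 0.079] z 0.1007 t 12.9667
```

>>> arm_command(
  moves=[
    [0, 0, -0.02, 0, 0, 0, 1],
    [0, 0, -0.04, 0, 0, 0, 1],
    [0, 0, -0.06, 0, 0, 0, 1],
    [0, 0, -0.06, 0, 0, 0, 1],
  ],
)

```text
time_s: 13.3
tool_pos: [0.574, 0.1555, 0.1007]
eef_rot: [3.136, -0.185, -0.001]
contact_force: [-0.5, -1.3, 5.4]
opening: 0.109
grasp_force: 59.7
```

```bash
python3 st.py
```

```text
rel w4 [-0.67  0.54 25.1 ] rot [-0.0019 -0.0024 -0.2408] F tool [ 0.01  1.33 -5.36] M tool [-0.318  0.178 -0.008] z 0.1007 t 13.3
```

>>> arm_command(
  moves=[
    [0, 0, 0, 0, 0.3, -0.2, 1],
    [0, 0, -0.02, 0, 0.5, -0.3, 1],
    [0, 0, -0.04, 0, 0.5, -0.3, 1],
    [0, 0, -0.06, 0, 0.5, -0.3, 1],
    [0, 0, -0.06, 0, 0.5, -0.3, 1],
  ],
)

```text
time_s: 13.72
tool_pos: [0.574, 0.1554, 0.1007]
eef_rot: [3.14, -0.091, -0.001]
contact_force: [-0.4, 0.0, 3.2]
opening: 0.102
grasp_force: 59.4
```

```bash
python3 st.py
```

```text
rel w4 [-0.64  0.64 25.09] rot [-0.0012 -0.0024 -0.3012] F tool [-0.41  0.12 -3.21] M tool [0.061 0.057 0.106] z 0.1007 t 13.7167
```

The onset of side force (about −0.22) mirrors the forward stop (about 1.27), so the barrel is home. I centre the key in its play and withdraw.

>>> arm_command(
  moves=[
    [0, 0, 0.1, -0.1, -0.1, -0.3, 1],
    [0, 0, 0.2, -0.3, -0.3, -0.5, 1],
    [0, 0, 0.3, -0.4, -0.4, -0.5, 1],
    [0, 0, 0.3, -0.4, -0.4, -0.5, 1],
    [0, 0, 0.3, -0.4, -0.4, -2, 1],
    [0, 0, 0.3, -0.4, -0.4, -4, 1],
    [0, 0, 0.3, -0.4, -0.4, -4, 1],
  ],
)

```text
time_s: 14.3
tool_pos: [0.5735, 0.1557, 0.1048]
eef_rot: [3.091, -0.558, -0.001]
contact_force: [1.0, -0.3, -0.4]
opening: 0.103
grasp_force: 59.0
```

```bash
python3 st.py
```

```text
rel w4 [-1.16  0.52 21.04] rot [-0.0018 -0.0023 -0.0015] F tool [ 1.   -0.08  0.42] M tool [ 0.032 -0.017  0.007] z 0.1048 t 14.3
```

>>> arm_command(
  moves=[
    [0, 0, 0, 0, 0, -2, 1],
    [0, 0, 0, 0, 0, -5, 1],
    [0, 0, 0, 0, 0, -9, 1],
    [0, 0, 0, 0, 0, -14, 1],
    [0, 0, 0, 0, 0, -22, 1],
    [0, 0, 0, 0, 0, -40, 1],
    [0, 0, 0, -35, 0, -65, 1],
    [0, 0, 0, -35, 0, -65, 1],
  ],
)

```text
time_s: 14.97
tool_pos: [0.5405, 0.1695, 0.175]
eef_rot: [-3.087, 0.557, -0.008]
contact_force: [-0.9, -0.5, -0.5]
opening: 0.109
grasp_force: 58.9
```

```bash
python3 st.py
python3 - <<'E'
from h import *
im=vision.get_image("wrist");cv2.imwrite("pics/w5raw.png",im)
a=cv2.resize(cv2.imread("pics/w3raw.png")[145:275,270:370],(400,520),interpolation=cv2.INTER_CUBIC)
cv2.imwrite("pics/w5.png",np.hstack([a,cv2.resize(im[145:275,270:370],(400,520),interpolation=cv2.INTER_CUBIC)]))
print(goto([.5547,-.2113,.17],164.4))
E
```

```text
rel w4 [-36.78  -0.87 -49.26] rot [ 0.0039  0.0026 -0.002 ] F tool [-0.66  0.75  0.45] M tool [-0.027 -0.057  0.016] z 0.175 t 14.9667
(array([-6.8000e-03,  5.0000e-04,  1.4864e+00]), array([145.7, 351.8,   2.5]))
```

View pics/w5.png

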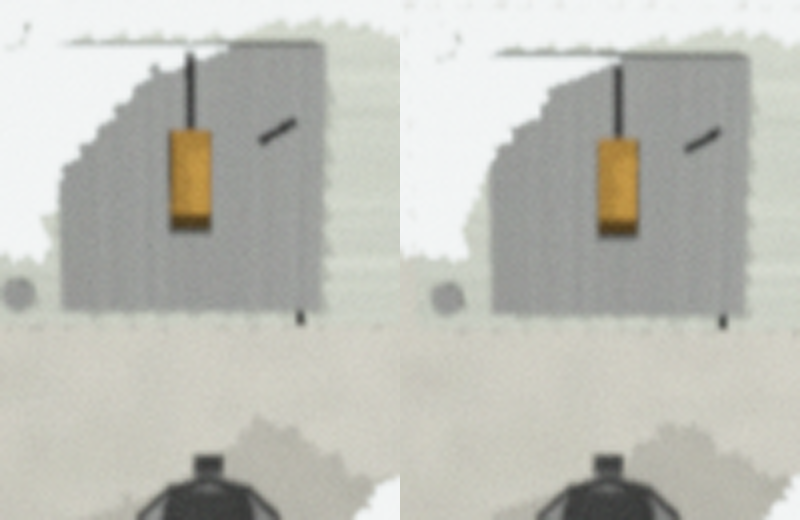

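Both images look the same. The keyway sits square with no slanted barrel showing, so the barrel is home, and the bit is at the same place in the image, so the grip is unchanged. I go back to the key block.

>>> arm_command(
  moves=[
    [0, 0, 0.12, 13, 32, 0, 1],
    [0, 0, 0.24, 27, 65, 0, 1],
    [0, 0, 0.36, 41, 98, 0, 1],
    [0, 0, 0.48, 54, 131, 0, 1],
    [0, 0, 0.6, 68, 164, 0, 1],
    [0, 0, 0.72, 81, 197, 0, 1],
    [0, 0, 0.84, 95, 230, 0, 1],
    [0, 0, 0.96, 108, 262, 0, 1],
  ],
)

```text
time_s: 15.68
tool_pos: [0.55, -0.1173, 0.1697]
eef_rot: [2.477, -1.932, -0.0]
contact_force: [-0.7, -0.7, -0.0]
opening: 0.106
grasp_force: 58.8
```

Run:
```python
from h import *
print(goto([.5547,-.2113,.17],164.4))
```

```text
(array([ 3.000e-04, -0.000e+00,  5.183e-01]), array([92.3, 18.3, -0.3]))
```

>>> arm_command(
  moves=[
    [0, 0, 0.12, 25, 5, 0, 1],
    [0, 0, 0.24, 50, 10, 0, 1],
    [0, 0, 0.36, 75, 15, 0, 1],
    [0, 0, 0.48, 90, 18, 0, 1],
    [0, 0, 0.518, 92, 18, 0, 1],
    [0, 0, 0.518, 92, 18, 0, 1],
    [0, 0, 0.518, 92, 18, 0, 1],
    [0, 0, 0.518, 92, 18, 0, 1],
  ],
)

```text
time_s: 16.35
tool_pos: [0.5556, -0.2085, 0.1697]
eef_rot: [1.909, -2.495, -0.001]
contact_force: [0.4, 0.6, 0.1]
opening: 0.102
grasp_force: 58.8
```

Run:
```python
from h import *
print(goto([.5547,-.2113,.0707],164.4))
```

```text
(array([0.0005, 0.    , 0.0076]), array([ 2.9,  0. , 99. ]))
```

>>> arm_command(
  moves=[
    [0, 0, 0.0076, 2.9, 0, 30, 1],
    [0, 0, 0.0076, 2.9, 0, 60, 1],
    [0, 0, 0.0076, 2.9, 0, 85, 1],
    [0, 0, 0.0076, 2.9, 0, 98, 1],
    [0, 0, 0.0076, 2.9, 0, 98, 1],
    [0, 0, 0.0076, 2.9, 0, 98, 1],
    [0, 0, 0.0076, 2.9, 0, 98, 1],
  ],
)

```text
time_s: 16.93
tool_pos: [0.556, -0.2113, 0.0733]
eef_rot: [-1.899, 2.501, -0.003]
contact_force: [-0.9, -0.0, -1.0]
opening: 0.108
grasp_force: 58.8
```

Run:
```python
from h import *
print(goto([.5547,-.2113,.0457],164.4),env.get_obs()["contact_force"])
```

```text
(array([-0.0025, -0.    ,  0.0002]), array([ 0.3,  1.4, 27.5])) [-0.87540087 -0.01135532 -1.02457722]
```

>>> arm_command(
  moves=[
    [0, 0, 0, 0.3, 1, 0, 1],
    [0, 0, 0, 0.3, 1, 4, 1],
    [0, 0, 0, 0.3, 1, 8, 1],
    [0, 0, 0, 0.3, 1, 11, 1],
    [0, 0, 0, 0.3, 1, 14, 1],
    [0, 0, 0, 0.3, 1, 17, 1],
    [0, 0, 0, 0.3, 1, 20, 1],
    [0, 0, 0, 0.3, 1, 20, 1],
  ],
)

```text
time_s: 17.6
tool_pos: [0.5533, -0.2115, 0.051]
eef_rot: [1.897, -2.503, -0.002]
contact_force: [0.8, 1.0, 0.4]
opening: 0.105
grasp_force: 58.8
```

Run:
```python
from h import *
print(goto([.5547,-.2113,.0457],164.4),env.get_obs()["contact_force"])
```

```text
(array([ 0.0016, -0.0001, -0.0015]), array([-0.6, -1.3,  5.3])) [0.84788527 0.96015777 0.39102029]
```

>>> arm_command(
  moves=[
    [0, 0, 0, -0.4, -0.8, 1.5, 1],
    [0, 0, 0, -0.4, -0.8, 3, 1],
    [0, 0, 0, -0.4, -0.8, 4, 1],
    [0, 0, 0, -0.4, -0.8, 4.8, 1],
    [0, 0, 0, -0.4, -0.8, 5.2, 1],
    [0, 0, 0, -0.4, -0.8, 5.2, 1],
    [0, 0, 0, -0.4, -0.8, 5.2, 1],
  ],
)

```text
time_s: 18.18
tool_pos: [0.5547, -0.2114, 0.0468]
eef_rot: [-1.898, 2.504, -0.0]
contact_force: [0.3, -0.0, 0.4]
opening: 0.108
grasp_force: 58.8
```

Run:
```python
from h import *
print(goto([.5547,-.2113,.0457],164.4),env.get_obs()["contact_force"])
```

```text
(array([-0.0001, -0.    , -0.0013]), array([-0.1,  0.1,  1.1])) [ 0.26151482 -0.04005322  0.36886935]
```

>>> arm_command(
  moves=[
    [0, 0, 0, 0, 0, 0.5, 1],
    [0, 0, 0, 0, 0, 1, 1],
    [0, 0, 0, 0, 0, 1.3, 1],
    [0, 0, 0, 0, 0, 1.3, 1],
  ],
)

```text
time_s: 18.52
tool_pos: [0.5548, -0.2114, 0.0458]
eef_rot: [-1.898, 2.503, -0.0]
contact_force: [-0.0, 0.0, 1.4]
opening: 0.106
grasp_force: 59.3
```

Run:
```python
from h import *
print(goto([.5547,-.2113,.0457],164.4),env.get_obs()["contact_force"])
```

```text
(array([-0.0002, -0.    , -0.0012]), array([-0.1,  0.1,  0.1])) [-0.04757112  0.00674145  1.39420737]
```

The collar is resting on the block. I release gently.

>>> arm_command(
  moves=[
    [0, 0, 0, 0, 0, 0.3, 1],
    [0, 0, 0, 0, 0, 0.3, 1],
    [0, 0, 0, 0, 0, 0.3, 0.7],
    [0, 0, 0, 0, 0, 0.3, 0.6],
    [0, 0, 0, 0, 0, 0.3, 0.4],
    [0, 0, 0, 0, 0, 0.3, 0.2],
    [0, 0, 0, 0, 0, 0.3, 0.2],
    [0, 0, 0, 0, 0, 0.3, 0.2],
  ],
  grip_force=20,
)

```text
time_s: 19.18
tool_pos: [0.5546, -0.2114, 0.0449]
eef_rot: [1.898, -2.504, -0.0]
contact_force: [0.7, -1.1, -0.4]
opening: 0.4
grasp_force: 0.0
```

>>> arm_command(
  moves=[
    [0, 0, 0, 0, 0, 0, 0.1],
    [0, 0, 0, 0, 0, -8, 0.1],
    [0, 0, 0, 0, 0, -20, 0.1],
    [0, 0, 0, 0, 0, -45, 0],
    [0, 0, 0, 0, 0, -80, 0],
    [0, 0, 0, 0, 0, -115, -0.5],
    [0, 0, 0, 0, 0, -134, -1],
    [0, 0, 0, 0, 0, -134, -1],
  ],
)

```text
time_s: 19.85
tool_pos: [0.5577, -0.2122, 0.1859]
eef_rot: [-1.894, 2.497, -0.015]
contact_force: [-0.5, -0.3, 0.5]
opening: 0.903
grasp_force: 0.0
```

Run:
```python
from h import *
o=env.get_obs();im=vision.get_image("wrist");cv2.imwrite("pics/w6.png",im)
print(o["tool_pos"],o["opening"])
# compare with the first look: reproject the key's top centre, thresholds inside the block
import json
p,r=json.load(open("w1.json"));o1=dict(tool_pos=np.array(p),eef_rot=np.array(r))
def keymask(f):
    g=cv2.cvtColor(cv2.imread(f),cv2.COLOR_BGR2GRAY)
    _,b=cv2.threshold(g,70,255,cv2.THRESH_BINARY)
    n,l,s,c=cv2.connectedComponentsWithStats(b[100:330,270:370]);k=1+np.argmax(s[1:,4]);x,y,w,h=s[k][:4]
    sub=g[100+y:100+y+h,270+x:270+x+w]; m=((sub<238)&(sub>60)).astype(np.uint8);m[:, :12]=0;m[:,-12:]=0
    n,l,s2,c2=cv2.connectedComponentsWithStats(m)
    return [(int(q[0]+270+x),int(q[1]+100+y),int(q[2]),int(q[3]),int(q[4])) for q in s2[1:] if q[4]>40]
for f,ob in(("pics/w1.png",o1),("pics/w6.png",o)):
    for q in keymask(f): print(f,q,at_z("wrist",q[0]+q[2]/2,q[1]+q[3],.075,ob).round(4))
```

```text
[ 0.55773565 -0.21223077  0.1858689 ] 0.9030004326550453
pics/w1.png (299, 122, 43, 3, 68) [ 0.5314 -0.2909  0.075 ]
pics/w1.png (310, 140, 21, 50, 513) [ 0.5426 -0.2477  0.075 ]
pics/w1.png (309, 214, 21, 43, 550) [ 0.5561 -0.1986  0.075 ]
pics/w1.png (307, 274, 22, 25, 380) [ 0.566  -0.1652  0.075 ]
pics/w1.png (299, 301, 43, 15, 178) [ 0.5678 -0.1504  0.075 ]
pics/w6.png (308, 120, 42, 2, 84) [ 0.5317 -0.2907  0.075 ]
pics/w6.png (318, 136, 21, 50, 477) [ 0.5439 -0.2477  0.075 ]
pics/w6.png (317, 209, 22, 42, 656) [ 0.5575 -0.1995  0.075 ]
pics/w6.png (308, 269, 42, 42, 649) [ 0.5702 -0.1501  0.075 ]
```

The key's image matches the first look to about 1 mm (collar and bow 43 px tall then, 42 px now), so it hangs upright and the gripper is clear. I settle and hand in.

>>> arm_command(
  moves=[
    [0, 0, 0, 0, 0, 0, -1],
    [0, 0, 0, 0, 0, 0, -1],
    [0, 0, 0, 0, 0, 0, -1],
  ],
)

```text
time_s: 20.15
tool_pos: [0.5539, -0.2113, 0.1777]
eef_rot: [1.896, -2.502, -0.003]
contact_force: [0.1, -0.7, -0.1]
opening: 1.002
grasp_force: 0.0
```

```bash
python3 -c "
from bench import env
print(env.finish_job())"
```

```text
the job is handed in; nothing more can be done
None
```

The rectangular-bow key went fully home in the lock, was turned clockwise to its stop and back home, was withdrawn and hangs upright in its place again; I handed the job in at 20.15 s (no verdict was returned).

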